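Hold the sprung clip open over the gas unit's instruction card

TASK

First bring the leaning instruction card upright (it turns with the ball-ended lever at its side). Then take the steel spring clip off its rest by squeezing its handles and hold it spread wide open astride the middle of the card's top edge, one jaw on each side reaching about 15 mm down past the edge and not touching the card, ready for a colleague to slip the day's check sheet in. Finish holding it there, squeezed open, without letting go; leave everything else on the bench where it is.

Things in the scene. Friction and masses are not known exactly. Their poses are not given: they have to be found in the camera images.
- card (a joint): tilt of the instruction card and of the lever that turns with it: 0 = card and lever upright, positive = leaning away in the stand's +x (about 0.45 to 0.9 at the start), range -0.6 to 1.1; upright is not at a stop. Stiff friction hinge (about 3.5 N at the knob): stays where it is left.
- lever_knob (a point): centre of the black ball knob, 24 mm wide, at the end of the thin steel lever (8 mm rod). It travels a circle of radius 75 mm about lever_hinge: at tilt t it is 75 sin t along the stand's x and 75 cos t above lever_hinge. Nothing else within 50 mm to either side of it along the stand's y.
- lever_hinge (a point): point on the hinge axis (the stand's y axis direction) right at the foot of the lever, 35 mm above the bench, 130 mm along +y from the middle of the stand; it turns with the card.
- card_top (a point): middle of the top edge of the pale green rigid card, which is 4 mm thick (its x), 120 mm wide (its y, parallel to the hinge) and reaches 90 mm from the hinge (its z points up along the card). Card and lever are one rigid piece, so their directions agree; upright, this edge is 125 mm above the bench.
- stand: the fixed grey card stand, foot 100 x 150 x 10 mm; origin under the middle of the foot, z up, y along the card's hinge towards the lever side.
- clip: steel spring clip, 34 mm wide, 65 g, upright astride its rest: two flared handles above, two jaws below. Origin mid-way along its hinge (its y). Handles end 45 mm above it, 53 mm apart outside when shut, 25 mm when fully squeezed; press them together along x, from above. Jaws end 40 mm below it. The frame belongs to one half: squeezed, it tips by half the jaw angle.
- jaw (a joint): angle by which the clip's jaws are spread: 0 on the 4 mm fin of the rest, 0.70 = stop, jaw ends about 31 mm apart. Pressing the handle ends together spreads them against the spring, 5 N at first, 11 N fully open (more when pressed lower down); they spring shut when released. A firm grip against the stop is safe.
- jaw_a (a point): inner corner of the lower end of one jaw, mid-width
- jaw_b (a point): inner corner of the lower end of the other jaw, mid-width
- rest: the fixed clip rest: foot 90 x 70 x 10 mm with an upright steel fin 4 mm thick (x), 64 mm wide (y), top 60 mm above the bench; the clip sits astride the fin with its hinge 75 mm above the bench and parallel to the fin. Origin under the middle of the foot.
- adapter: bystander, to be left alone: blue plastic tube adapter, an open ring 44 mm wide and 34 mm high, standing; origin at its underside
- gauge: bystander, to be left alone: pressure gauge lying face up, steel disc 60 mm wide and 29 mm high with a short brass stem; origin at its underside
- spanner: bystander, to be left alone: steel spanner 150 mm long lying flat, in front of the card stand
- bowl: bystander, to be left alone: steel bowl 96 mm wide and 45 mm high; origin at its underside
- bottle: bystander, to be left alone: white bottle 60 mm wide and 150 mm tall; origin at its underside
- filters: bystander, to be left alone: white paper box 70 x 110 x 45 mm; origin at its underside
- driver: bystander, to be left alone: screwdriver lying flat
Mind the look-alikes: they are no part of the job. What is shaped like the stand but red is not meant.

How it is judged (in metres and radians):
On the way, in this order (a step that is already met when the one before it is completed fails the run):
1. the card stands upright while the clip is still on its rest (value of joint card between -0.15 and 0.15 rad and distance of clip from where it was at the start of the episode below 0.03 m), for 0.2 s.
2. the clip is off its rest in the fingers (distance of clip from where it was at the start of the episode above 0.06 m and contact force between the fingers and clip above 2 N and contact force between clip and rest below 0.5 N), for 0.2 s.
At the end, for the whole second after the job is handed in: Card within 0.15 rad of upright; clip still, held by the fingers alone (over 2 N), spread over 0.4 rad, jaw ends 5 mm or more to either side of the card's mid-plane and 6 mm or more below its top edge, centred within 30 mm of the edge's middle, pressing on the card with under 1 N (value of joint card between -0.15 and 0.15 rad and ((x of jaw_a in the frame of card_top above 0.005 m and x of jaw_b in the frame of card_top below -0.005 m) or (x of jaw_b in the frame of card_top above 0.005 m and x of jaw_a in the frame of card_top below -0.005 m)) and z of each of jaw_a, jaw_b in the frame of card_top below -0.006 m and y of clip in the frame of card_top between -0.03 and 0.03 m and value of joint jaw above 0.4 rad and contact force between the fingers and clip above 2 N and contact force between clip and stand below 1 N and contact force between clip and rest below 0.5 N and linear speed of clip below 0.04 m/s); the arm keeps its last pose, push and grip.
It fails at once if a bystander is shifted by more than 30 mm (distance of any of adapter, gauge, spanner, bowl, bottle, filters, driver from where it was at the start of the episode above 0.03 m).
It also fails if it takes over 51 s, if anything falls off the work surface, if the arm or the gripper's body presses on something with over 40 N, if the wrist force passes 120 N, or if a joint passes its speed limit or range.

ROBOT

A 6-joint arm with a two-finger parallel gripper is mounted at the origin on the work surface. World frame = base frame: x ahead of the robot, y to its left, z up, the work surface at z = 0. Lengths are in m, angles in degrees, forces in N, time in s.
With the tool pointing down it reaches from about 0.35 to 1 m from the base axis. Payload 7.1 kg.
Tool frame: the origin (TCP) lies midway between the tips of the shut fingers; the grasp point (between the pads) lies 19 mm behind it (r.grip_point_offset is the distance from the TCP to the grasp point, in m); z points along the fingers, y is the line along which they close (so a half turn about z gives the same grasp; the last joint's range is limited). The gripper opens to 85 mm and grips with 20 to 120 N. Pads are 22 mm wide; open, the fingers measure 114 mm over their backs; the gripper's body (76 mm by 85 mm) begins 54 mm behind the grasp point. The pads swing forward as they close: fully open they stand 13 mm farther back than shut.
Start: joints at [75.115, 24.242, 93.386, -0, 62.372, -1.089], TCP at [0.149, 0.607, 0.231] pointing down, gripper open.
Joint ranges: [-172.04, 172.04], [-51.8, 120.97], [4.93, 147.93], [-75.15, 255.16], [6.16, 154.13], [-145.62, 145.62]. Speed limits (degrees/s): [136.94, 136.94, 172.46, 180, 180, 180].

INTERFACE

Orientations are given as a 3x3 rotation matrix whose columns are the frame's x, y, z axes.
In Python, from cell import r gives the robot as it stands.
- The arm moves only by the tool arm_command, never from a script. Its argument "steps" is one flat list of numbers, 5 for each row, row after row: the shift along the world's x, y, z in cm, then the turn about the world's z in rad, then the finger opening in cm, from 0 to 8.54. In form: [x, y, z, yaw, hand, x, y, z, yaw, hand, ...]. A call has 1 to 12 rows; each row shifts and turns the commanded pose from where the row before left it; what a row does not reach is not made up. A row lasts 1/12 s, in which the tool goes at most 41.7 mm and 7.16 degrees, less where a joint would pass 70% of its speed; a pose out of reach is approached as far as the arm can. A call is refused whole if a number of a shift passes 4.17 or a number of a turn 0.125, either way. A call with a gripper value outside its range is refused whole. The fingers move at their own pace and stop on an object; "newtons" is the grip in N (left out, the last holds). Time passes only in rows, so rows that do not move let the fingers close. It gives the time, the measured TCP pose, the force, the opening and the grip force at its end, in the units of the state.
- r.sense(): the state, without advancing time (a new reading comes with each control period).
- r.grab_frame(name): name is "scene" or "top" or "wrist"; returns the picture (384x512x3 uint8, red, green, blue); there is no depth.
- r.get_calibration(name): a dict with "K" (3x3 intrinsics, pixels), "world_from_camera" (4x4, takes a point from camera to world coordinates). Camera axes: x right, y down, z forward; pixel columns grow to the right and rows downward; lengths in m; the calibration is good to about 2 mm. A picture is of the moment at which its call begins: read the wrist's pose just before it. get_calibration takes no time and is no camera call; for the wrist camera it gives the pose at the moment of the call.
- r.sign_off(): hands the job in; it is judged then, once.
Trained networks look in the newest picture that a camera, given by its name, has taken for a name from the list of things; names that differ only in an ending like _2 or _b are one class to them, and where a whole thing is asked for, a point or a joint stands for the part that bears it (a point fixed in the world has none). Each returns a list of dicts, best first, with "p" (0 to 1); they miss things now and then, are a little off and sometimes report something else, mostly with a low value. They report only what shows in the picture. A call takes as long as a camera call. They do not tell look-alikes from the thing itself.
- r.boxes_of(camera, label): "position" ([x, y, z] in m, in the coordinates of the camera as it stood for that picture, good to about 4 mm: the middle of the surface that is visible of it).
- r.spot_point(camera, label): "position" ([x, y, z] in m, in the coordinates of the camera as it stood for that picture, good to about 4 mm: a listed point, or the origin of a listed thing).
The state is a dict: "time_s": time; "qpos": joint angles; "dq": joint speeds; "tau": joint torques, N m; "ee_pos": TCP position; "orientation": TCP orientation; "contact_force": force on the tool from outside, world axes, zero at the start; "torque": the same for the moment, N m; "gripper_width": finger opening in m; "grip_force": force on a finger pad.
Only numpy, scipy, OpenCV 4.12 (cv2) and the standard library are available. Lean on these libraries where they do the work, as an engineer would, in place of code of your own. Each camera call takes 0.05 s, during which the arm holds its last target. There are 200 camera calls.

## Working session

There is one attempt and no reset: what is moved stays moved. The work goes in short steps, Python scripts to look and compute and a tool call to move; the robot and the scene stay as the last step left them, time stands still between calls to the robot, and variables do not carry over. Pictures are saved under pics/ and viewed, at most 15 in all, crops included, and the job is handed in when it is done.

Besides the shell and the picture viewer there is one more tool, called after "Call:" by a JSON object that holds its "method" and its "body", one argument or row to a line. arm_command: Moves the arm, as the interface text tells. Its arguments: {"type":"object","properties":{"steps":{"type":"array","items":{"type":"number"}},"newtons":{"type":"number"}},"required":["steps"]}

```bash
mkdir -p pics; cat > h.py <<'E'
from cell import r
import numpy as np, cv2
def shot(cam,name=None):
    T=np.array(r.get_calibration(cam)["world_from_camera"])
    im=r.grab_frame(cam)
    if name: cv2.imwrite("pics/"+name,im[:,:,::-1])
    return T,im
def w(T,p): return (T@np.r_[p,1])[:3]
def find(cam,T,labels,kind="spot"):
    f=r.spot_point if kind=="spot" else r.boxes_of
    for l in labels:
        for d in f(cam,l)[:3]:
            print(cam,kind,l,round(d["p"],2),np.round(w(T,d["position"]),4))
def proj(cam,P):
    c=r.get_calibration(cam);q=np.linalg.inv(np.array(c["world_from_camera"]))@np.r_[P,1]
    u=np.array(c["K"])@q[:3];return u[:2]/u[2]
E
python3 - <<'E'
from h import *
L=["lever_knob","lever_hinge","card_top","stand","clip","jaw_a","rest","adapter","gauge","spanner","bowl","bottle","filters","driver"]
for cam in ["scene","top"]:
    T,im=shot(cam,cam+"0.png"); find(cam,T,L)
a=cv2.imread("pics/scene0.png");b=cv2.imread("pics/top0.png")
s=r.sense();print(s["time_s"],s["ee_pos"],np.round(s["orientation"],3))
E
```

```text
scene spot lever_knob 0.9 [ 0.3042 -0.1307  0.1135]
scene spot lever_knob 0.84 [0.6001 0.2234 0.0972]
scene spot lever_hinge 0.95 [0.5697 0.2396 0.0366]
scene spot lever_hinge 0.95 [ 0.3061 -0.1351  0.0307]
scene spot card_top 0.93 [ 0.2773 -0.2619  0.1228]
scene spot card_top 0.77 [0.5715 0.0964 0.1103]
scene spot card_top 0.72 [ 0.5162 -0.1683  0.0779]
scene spot stand 0.81 [ 0.5251  0.1108 -0.0015]
scene spot stand 0.69 [ 0.2756 -0.2593  0.0022]
scene spot clip 0.73 [ 0.515  -0.1715  0.073 ]
scene spot clip 0.57 [0.5734 0.0951 0.1087]
scene spot jaw_a 0.84 [ 0.5186 -0.1736  0.0353]
scene spot adapter 0.51 [ 0.4345 -0.1302  0.0008]
scene spot gauge 0.94 [ 0.5695 -0.0998 -0.0007]
scene spot spanner 0.68 [4.191e-01 1.318e-01 4.000e-04]
scene spot spanner 0.63 [ 0.5239  0.1077 -0.002 ]
scene spot bowl 0.64 [ 0.6934 -0.0289 -0.0016]
scene spot bottle 0.88 [ 0.631  -0.3888 -0.0016]
scene spot bottle 0.65 [ 0.5147 -0.1686  0.0747]
scene spot filters 0.94 [0.7094 0.2073 0.004 ]
scene spot driver 0.81 [ 0.4103 -0.3901 -0.0009]
top spot lever_knob 0.6 [0.6019 0.2282 0.0981]
top spot lever_k
[... 209 characters left out ...]
[ 0.2791 -0.259   0.1243]
top spot card_top 0.88 [0.5727 0.1009 0.1128]
top spot stand 0.95 [ 0.5277  0.1121 -0.0021]
top spot stand 0.75 [ 0.2788 -0.2639  0.0009]
top spot clip 0.78 [ 0.519  -0.173   0.0757]
top spot rest 0.58 [ 0.5184 -0.1682  0.0034]
top spot adapter 0.46 [ 0.4315 -0.1254 -0.0012]
top spot gauge 0.77 [ 0.5713 -0.0949  0.0019]
top spot spanner 0.95 [0.4219 0.139  0.0007]
top spot bowl 0.56 [ 6.871e-01 -2.950e-02 -1.000e-04]
top spot bottle 0.73 [ 0.6283 -0.3943 -0.0016]
top spot filters 0.72 [ 0.7048  0.1998 -0.0032]
top spot driver 0.65 [ 0.4072 -0.3949  0.0026]
1.5 [0.14903033 0.60694    0.23130797] [[-0.971  0.239  0.   ]
 [ 0.239  0.971 -0.   ]
 [-0.    -0.    -1.   ]]
```

View pics/scene0.png

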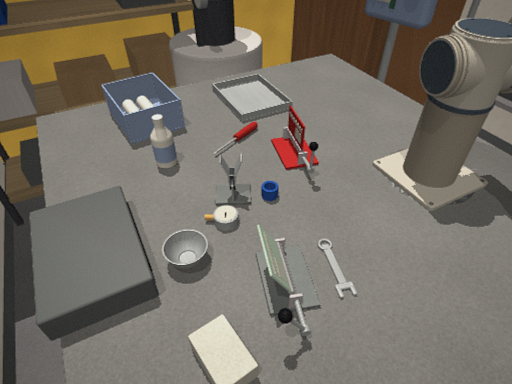

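View pics/top0.png

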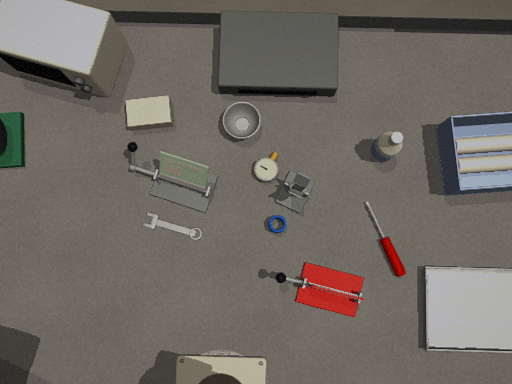

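The grey stand is at about (0.526, 0.112) with its card leaning in +x; the knob is at pixel (285,316) in scene and (133,147) in top. The clip on its rest is at (0.517, -0.172), top pixel (297,188). The red stand is the decoy. I'll move above the knob first.

Call:
{"method": "arm_command", "body": {
  "steps": [1.9, -1.6, 0, -0.007, 6, 1.9, -1.6, 0, -0.007, 6, 1.9, -1.6, 0, -0.007, 6, 1.9, -1.6, 0, -0.007, 6, 1.9, -1.6, 0, -0.007, 6, 1.9, -1.6, 0, -0.007, 6, 1.9, -1.6, 0, -0.007, 6, 1.9, -1.6, 0, -0.007, 6, 1.9, -1.6, 0, -0.007, 6, 1.9, -1.6, 0, -0.007, 6, 1.9, -1.6, 0, -0.007, 6, 1.9, -1.6, 0, -0.007, 6]
}}

```text
time_s: 2.5
ee_pos: [0.3779, 0.4141, 0.2315]
orientation: [[-0.948, 0.319, 0.0], [0.319, 0.948, 0.0], [-0.0, 0.0, -1.0]]
contact_force: [-0.7, 0.8, -0.4]
gripper_width: 0.0603
grip_force: 0.0
```

Call:
{"method": "arm_command", "body": {
  "steps": [1.9, -1.6, 0, 0, 6, 1.9, -1.6, 0, 0, 6, 1.9, -1.6, 0, 0, 6, 1.9, -1.6, 0, 0, 6, 1.9, -1.6, 0, 0, 6, 1.9, -1.6, 0, 0, 6, 1.9, -1.6, 0, 0, 6, 1.9, -1.6, 0, 0, 6, 1.9, -1.6, 0, 0, 6, 1.0, -1.0, 0, 0, 6, 0, 0, 0, 0, 6, 0, 0, 0, 0, 6]
}}

```text
time_s: 3.5
ee_pos: [0.5579, 0.2606, 0.2311]
orientation: [[-0.947, 0.321, -0.001], [0.321, 0.947, 0.0], [0.001, -0.0, -1.0]]
contact_force: [-0.3, 0.6, 0.7]
gripper_width: 0.0603
grip_force: 0.0
```

```bash
python3 - <<'E'
from h import *
T,im=shot("wrist","w1.png"); find("wrist",T,["lever_knob","lever_hinge","card_top","stand"])
s=r.sense();print(s["time_s"],s["ee_pos"],np.round(s["orientation"],3))
E
```

```text
wrist spot lever_knob 0.66 [0.6009 0.2214 0.098 ]
wrist spot lever_hinge 0.76 [0.5606 0.2366 0.0336]
wrist spot card_top 0.66 [0.5724 0.0981 0.1088]
wrist spot stand 0.81 [0.5276 0.1079 0.0019]
3.75 [0.55721422 0.26176935 0.2313585 ] [[-0.948  0.318 -0.   ]
 [ 0.318  0.948  0.   ]
 [ 0.    -0.    -1.   ]]
```

View pics/w1.png

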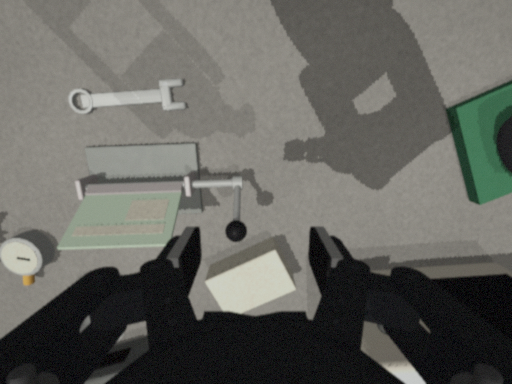

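Wrist view: the knob is at (236,232), the rod runs up to the hinge tube at (240,183), and the stand is parallel to the image rows, so the tool y axis matches the stand's y. Next I descend over the knob and grip it along stand y.

Call:
{"method": "arm_command", "body": {
  "steps": [1.5, -1.2, 0, 0, 6, 1.5, -1.2, 0, 0, 6, 1.4, -1.3, -1, 0, 6, 0, 0, -2, 0, 6, 0, 0, -2.5, 0, 6, 0, 0, -2.5, 0, 6, 0, 0, -2.5, 0, 6, 0, 0, -2.0, 0, 6, 0, 0, -1.5, 0, 6, 0, 0, -0.9, 0, 6, 0, 0, 0, 0, 6, 0, 0, 0, 0, 6]
}}

```text
time_s: 4.75
ee_pos: [0.6019, 0.2244, 0.0825]
orientation: [[-0.948, 0.319, -0.0], [0.319, 0.948, -0.0], [0.0, -0.0, -1.0]]
contact_force: [0.6, 0.5, 0.6]
gripper_width: 0.0603
grip_force: 0.0
```

Call:
{"method": "arm_command", "body": {
  "steps": [0, 0, 0, 0, 1.5, 0, 0, 0, 0, 1.5, 0, 0, 0, 0, 1.5, 0, 0, 0, 0, 1.5, 0, 0, 0, 0, 1.5, 0, 0, 0, 0, 1.5, 0, 0, 0, 0, 1.5, 0, 0, 0, 0, 1.5],
  "newtons": 40
}}

```text
time_s: 5.42
ee_pos: [0.6028, 0.2238, 0.0836]
orientation: [[-0.948, 0.319, 0.002], [0.319, 0.948, 0.0], [-0.002, 0.001, -1.0]]
contact_force: [-1.2, -2.3, 5.8]
gripper_width: 0.0216
grip_force: 38.9
```

```bash
python3 - <<'E'
from h import *
T,im=shot("scene","s2.png"); find("scene",T,["lever_knob","lever_hinge"])
s=r.sense();print(s["time_s"],s["ee_pos"])
cv2.imwrite("pics/s2c.png",cv2.resize(im[180:,200:400,::-1],None,fx=2.5,fy=2.5))
E
```

```text
scene spot lever_hinge 0.43 [0.5699 0.242  0.034 ]
5.5667 [0.60276966 0.22382856 0.08356042]
```

Call:
{"method": "arm_command", "body": {
  "steps": [-0.47, 0.15, 0.26, 0, 1.5, -0.47, 0.15, 0.23, 0, 1.5, -0.47, 0.15, 0.2, 0, 1.5, -0.47, 0.15, 0.15, 0, 1.5, -0.47, 0.15, 0.12, 0, 1.5, -0.47, 0.15, 0.08, 0, 1.5, -0.47, 0.14, 0.04, 0, 1.5, -0.47, 0.14, 0.02, 0, 1.5, 0, 0, 0, 0, 1.5, 0, 0, 0, 0, 1.5]
}}

```text
time_s: 6.4
ee_pos: [0.5638, 0.2357, 0.0933]
orientation: [[-0.948, 0.318, -0.001], [0.318, 0.948, -0.0], [0.001, -0.001, -1.0]]
contact_force: [-1.6, -0.4, 0.2]
gripper_width: 0.021
grip_force: 39.9
```

```bash
python3 - <<'E'
from h import *
for c in ["top","scene"]:
    T,im=shot(c,c+"3.png"); find(c,T,["card_top","lever_hinge","lever_knob"])
a=cv2.imread("pics/scene3.png")[190:340,220:360];b=cv2.imread("pics/top3.png")[100:250,100:240]
cv2.imwrite("pics/c3.png",cv2.resize(np.hstack([a,b]),None,fx=2.8,fy=2.8,interpolation=cv2.INTER_CUBIC))
E
```

```text
top spot card_top 0.79 [ 0.2773 -0.2602  0.1242]
top spot card_top 0.68 [0.5385 0.1089 0.1279]
top spot lever_hinge 0.92 [0.5628 0.2323 0.0345]
top spot lever_hinge 0.72 [ 0.3064 -0.1331  0.0315]
top spot lever_knob 0.63 [ 0.3061 -0.1342  0.1081]
scene spot card_top 0.83 [0.5355 0.1103 0.1214]
scene spot lever_hinge 0.61 [0.5693 0.2407 0.0352]
scene spot lever_knob 0.91 [0.5763 0.2327 0.1082]
scene spot lever_knob 0.66 [ 0.5188 -0.173   0.0018]
```

View pics/c3.png

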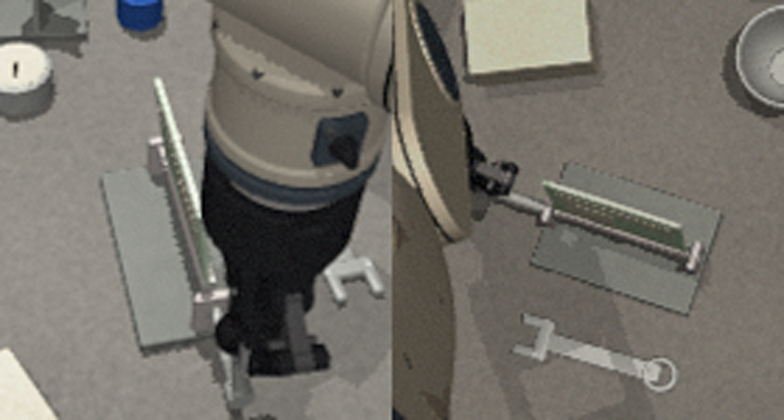

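The card is nearly upright, still leaning about 0.1 rad. I'll push it about 8 mm further, then release and check.

Call:
{"method": "arm_command", "body": {
  "steps": [-0.4, 0.13, 0.01, 0, 1.5, -0.4, 0.12, 0.01, 0, 1.5, 0, 0, 0, 0, 1.5, 0, 0, 0, 0, 1.5, 0, 0, 0, 0, 6, 0, 0, 0, 0, 6, 0, 0, 0, 0, 6, 0, 0, 0, 0, 6, 0, 0, 2, 0, 6, 0, 0, 3, 0, 6, 0, 0, 3, 0, 6, 0, 0, 3, 0, 6]
}}

```text
time_s: 7.8
ee_pos: [0.5565, 0.2381, 0.2047]
orientation: [[-0.948, 0.319, -0.0], [0.319, 0.948, -0.0], [0.0, -0.0, -1.0]]
contact_force: [1.1, 0.4, -1.0]
gripper_width: 0.0598
grip_force: 0.0
```

Call:
{"method": "arm_command", "body": {
  "steps": [0, -3, 1, -0.12, 8.5, 0, -3, 1, -0.12, 8.5, 0, -3, 0, -0.12, 8.5, 0, -3, 0, -0.12, 8.5, 0, -3, 0, -0.12, 8.5, 0, -3, 0, -0.12, 8.5, 0, -3, 0, -0.12, 8.5, 0, -3, 0, -0.12, 8.5, 0, -3, 0, -0.12, 8.5, 0, -3, 0, -0.12, 8.5, 0, -2, 0, -0.12, 8.5, 0, 0, 0, -0.12, 8.5]
}}

```text
time_s: 8.8
ee_pos: [0.5568, -0.0854, 0.2239]
orientation: [[0.202, 0.979, 0.001], [0.979, -0.202, -0.001], [-0.001, 0.002, -1.0]]
contact_force: [-0.8, 0.3, 0.0]
gripper_width: 0.0849
grip_force: 0.0
```

```bash
python3 - <<'E'
from h import *
s=r.sense();print(s["time_s"],s["ee_pos"],np.round(s["orientation"],3))
for c in ["top","scene","wrist"]:
    T,im=shot(c,c+"4.png"); find(c,T,["card_top","lever_hinge","lever_knob","stand","clip","rest"])
a=cv2.imread("pics/scene4.png")[190:340,220:360];b=cv2.imread("pics/top4.png")[100:250,100:240]
cv2.imwrite("pics/c4.png",cv2.resize(np.hstack([a,b]),None,fx=2.8,fy=2.8,interpolation=cv2.INTER_CUBIC))
E
```

```text
8.8 [ 0.55675334 -0.08540986  0.22386388] [[ 0.202  0.979  0.001]
 [ 0.979 -0.202 -0.001]
 [-0.001  0.002 -1.   ]]
top spot card_top 0.78 [ 0.2747 -0.2572  0.1233]
top spot card_top 0.64 [0.5373 0.1077 0.1244]
top spot lever_hinge 0.7 [ 0.5255  0.1094 -0.0011]
top spot lever_hinge 0.57 [0.5632 0.2333 0.0361]
top spot lever_hinge 0.52 [ 0.3042 -0.1336  0.0324]
top spot lever_knob 0.86 [ 0.305  -0.1293  0.108 ]
top spot lever_knob 0.69 [0.5718 0.2326 0.1112]
top spot stand 0.82 [ 0.5268  0.1075 -0.0015]
top spot stand 0.57 [ 0.2762 -0.2641 -0.0018]
top spot clip 0.79 [ 0.5206 -0.1694  0.0761]
top spot clip 0.54 [ 0.7065  0.2005 -0.0008]
top spot rest 0.57 [ 0.6301 -0.3957 -0.0014]
top spot rest 0.56 [ 0.5184 -0.1707  0.0076]
scene spot card_top 0.91 [0.5378 0.1081 0.1171]
scene spot card_top 0.91 [ 0.2771 -0.2635  0.1226]
scene spot card_top 0.57 [ 0.5222 -0.1751  0.0306]
scene spot lever_hinge 0.86 [0.5684 0.2413 0.0357]
scene spot lever_hinge 0.83 [ 0.3084 -0.1322  0.034 ]
scene spot lever_knob 0.91 [0.5737 0.2315 0.1099]
scene spot lever_knob 0.66 [ 0.308  -0.1327  0.1093]
scene spot lever_knob 0.23 [ 0.5195 -0.1718  0.0008]
scene spot stand 0.94 [ 0.2778 -0.2604 -0.0007]
scene spot stand 0.69 [ 0.5246  0.1117 -0.0013]
scene spot clip 0.71 [ 0.5178 -0.1721  0.0753]
scene spot rest 0.75 [ 5.176e-01 -1.713e-01 -1.000e-04]
wrist spot card_top 0.32 [ 5.231e-01  1.095e-01 -3.000e-04]
wrist spot lever_hinge 0.55 [ 0.3074 -0.137   0.0362]
wrist spot lever_knob 0.91 [ 0.303  -0.1397  0.1112]
wrist spot stand 0.84 [0.5222 0.1099 0.0013]
wrist spot clip 0.84 [ 0.5142 -0.1762  0.0753]
wrist spot clip 0.36 [ 0.5198 -0.1745  0.0355]
wrist spot rest 0.8 [ 0.5241 -0.1732  0.0036]
```

View pics/c4.png

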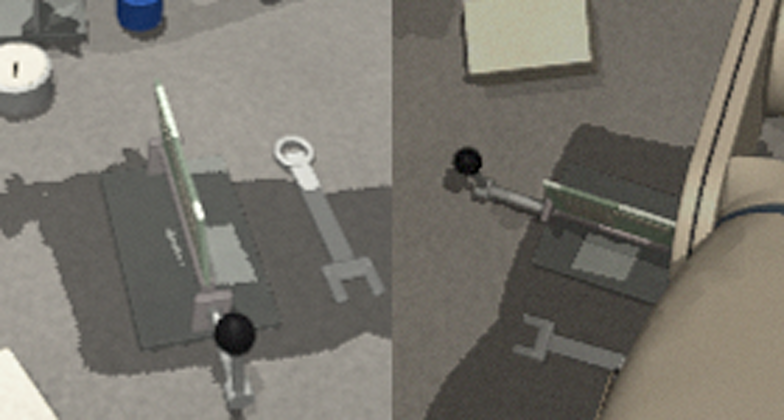

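View pics/wrist4.png

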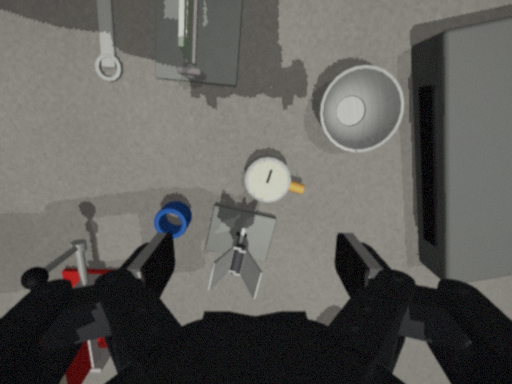

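The knob slipped in the pads, so the card still leans about 0.11 rad. That is within the limit but too close to it. The clip rest's foot runs at about -22.5° (wrist corners (216,204) to (276,216)). I'll go back and close the fingers along stand x, centred over the hinge, which centres the knob.

Call:
{"method": "arm_command", "body": {
  "steps": [0.1, 3, 0, -0.009, 6, 0.1, 3, 0, -0.009, 6, 0.1, 3, 0, -0.009, 6, 0.1, 3, 0, -0.009, 6, 0.1, 3, 0, -0.009, 6, 0.1, 3, 0, -0.009, 6, 0.1, 3, 0, -0.009, 6, 0.1, 3, 0, -0.009, 6, 0.1, 3, 0, -0.009, 6, 0.1, 3, 0, -0.009, 6, 0, 2.2, 0, -0.01, 6, 0, 0, 0, 0, 6]
}}

```text
time_s: 10.85
ee_pos: [0.5664, 0.2441, 0.2235]
orientation: [[0.287, 0.958, 0.001], [0.958, -0.287, 0.001], [0.002, 0.0, -1.0]]
contact_force: [-0.7, 0.5, 0.3]
gripper_width: 0.06
grip_force: 0.0
```

Call:
{"method": "arm_command", "body": {
  "steps": [0, 0, -2, 0, 6, 0, 0, -3, 0, 6, 0, 0, -3, 0, 6, 0, 0, -3, 0, 6, 0, 0, -2, 0, 6, 0, 0, 0, 0, 6, 0, 0, 0, 0, 6]
}}

```text
time_s: 11.43
ee_pos: [0.5659, 0.2395, 0.0928]
orientation: [[0.29, 0.957, -0.002], [0.957, -0.29, -0.001], [-0.002, -0.002, -1.0]]
contact_force: [-0.5, -0.6, 0.1]
gripper_width: 0.0601
grip_force: 0.0
```

```bash
python3 - <<'E'
from h import *
s=r.sense();print(s["time_s"],s["ee_pos"],np.round(s["orientation"],3))
for c in ["top","scene","wrist"]:
    T,im=shot(c,c+"5.png"); find(c,T,["lever_hinge","lever_knob"])
E
```

```text
11.4333 [0.56586346 0.23951708 0.09277634] [[ 0.29   0.957 -0.002]
 [ 0.957 -0.29  -0.001]
 [-0.002 -0.002 -1.   ]]
top spot lever_hinge 0.86 [ 0.3024 -0.1323  0.0332]
top spot lever_hinge 0.64 [0.5615 0.2316 0.0361]
top spot lever_hinge 0.34 [ 0.5197 -0.1714  0.0762]
top spot lever_knob 0.88 [0.5712 0.2348 0.1085]
top spot lever_knob 0.8 [ 0.3045 -0.1368  0.1064]
scene spot lever_hinge 0.72 [0.5668 0.2374 0.0364]
scene spot lever_knob 0.98 [0.5727 0.2329 0.1071]
scene spot lever_knob 0.43 [ 0.4063 -0.3925 -0.0024]
wrist spot lever_hinge 0.7 [0.5627 0.2347 0.0316]
wrist spot lever_hinge 0.2 [ 0.5215  0.111  -0.0016]
wrist spot lever_knob 0.72 [0.5747 0.2281 0.1115]
```

View pics/wrist5.png

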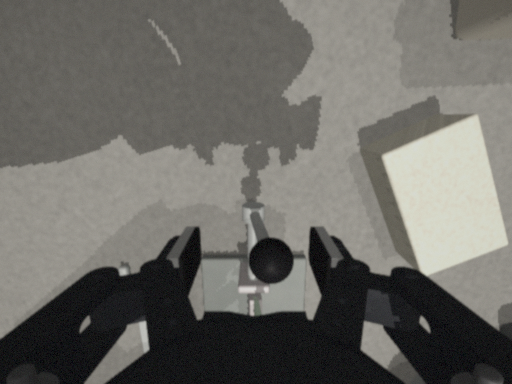

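The wrist view shows the knob at (271,260) between the fingers, with the hinge (column 253) at the finger centre line. I'll shift about 6 mm back in y and close.

Call:
{"method": "arm_command", "body": {
  "steps": [-0.1, -0.6, 0, 0, 6, 0, 0, 0, 0, 5, 0, 0, 0, 0, 4, 0, 0, 0, 0, 3, 0, 0, 0, 0, 2.5, 0, 0, 0, 0, 2, 0, 0, 0, 0, 2, 0, 0, 0, 0, 2, 0, 0, 0, 0, 2],
  "newtons": 25
}}

```text
time_s: 12.63
ee_pos: [0.5668, 0.2344, 0.0944]
orientation: [[0.29, 0.957, 0.003], [0.957, -0.29, 0.0], [0.001, 0.003, -1.0]]
contact_force: [4.3, -2.2, 4.5]
gripper_width: 0.0221
grip_force: 24.2
```

```bash
python3 - <<'E'
from h import *
s=r.sense();print(s["time_s"],s["ee_pos"],s["gripper_width"])
for c in ["top","scene"]:
    T,im=shot(c,c+"6.png"); find(c,T,["lever_hinge","lever_knob","card_top","stand"])
E
```

```text
12.6333 [0.56681202 0.23438821 0.09438125] 0.02206701468028655
top spot lever_hinge 0.6 [ 0.3034 -0.1352  0.0346]
top spot lever_hinge 0.56 [0.566  0.2321 0.0372]
top spot lever_knob 0.79 [ 0.3049 -0.1317  0.1088]
top spot lever_knob 0.78 [0.5621 0.235  0.11  ]
top spot lever_knob 0.48 [0.424  0.1381 0.0028]
top spot card_top 0.75 [0.5305 0.111  0.1285]
top spot card_top 0.71 [ 0.278  -0.2575  0.1228]
top spot stand 0.74 [ 0.527   0.1087 -0.0008]
top spot stand 0.56 [ 0.2761 -0.2642 -0.0012]
scene spot lever_hinge 0.92 [0.567  0.2379 0.0369]
scene spot lever_knob 0.9 [0.5687 0.2349 0.1115]
scene spot lever_knob 0.74 [ 0.6906 -0.0302 -0.0037]
scene spot card_top 0.93 [0.5288 0.1119 0.1184]
```

The card is now upright (tilt about 0.03). Next I release, rise and travel above the clip.

Call:
{"method": "arm_command", "body": {
  "steps": [0, 0, 0, 0, 4, 0, 0, 0, 0, 6, 0, 0, 0, 0, 6, 0, 0, 2.5, 0, 6, 0, 0, 3.5, 0, 6, 0, 0, 3.5, 0, 6, 0, 0, 3.5, 0, 8.5, 0, 0, 0, 0, 8.5, 0, -2, 0, 0, 8.5, 0, -3, 0, 0, 8.5, 0, -3, 0, 0, 8.5, 0, -3, 0, 0, 8.5]
}}

```text
time_s: 14.13
ee_pos: [0.5645, 0.1236, 0.2229]
orientation: [[0.289, 0.957, -0.001], [0.957, -0.289, -0.0], [-0.0, -0.001, -1.0]]
contact_force: [1.2, -0.1, -0.1]
gripper_width: 0.085
grip_force: 0.0
```

Call:
{"method": "arm_command", "body": {
  "steps": [-0.5, -3, 0, -0.01, 8.5, -0.5, -3, 0, -0.01, 8.5, -0.5, -3, 0, -0.01, 8.5, -0.5, -3, 0, -0.01, 8.5, -0.5, -3, 0, -0.01, 8.5, -0.5, -3, 0, -0.01, 8.5, -0.5, -3, 0, -0.01, 8.5, -0.5, -3, 0, -0.01, 8.5, -0.5, -2, 0, -0.01, 8.5, 0, 0, 0, -0.008, 8.5, 0, 0, 0, 0, 8.5]
}}

```text
time_s: 15.05
ee_pos: [0.5197, -0.1362, 0.223]
orientation: [[0.384, 0.923, -0.001], [0.923, -0.384, 0.001], [0.0, -0.001, -1.0]]
contact_force: [0.8, 0.7, -0.3]
gripper_width: 0.0851
grip_force: 0.0
```

```bash
python3 - <<'E'
from h import *
s=r.sense();print(s["time_s"],s["ee_pos"],np.round(s["orientation"],3))
T,im=shot("wrist","w7.png"); find("wrist",T,["clip","rest","jaw_a","card_top","stand"])
T,im=shot("scene","s7.png"); find("scene",T,["clip","card_top"])
E
```

```text
15.05 [ 0.51973918 -0.13621081  0.22298847] [[ 0.384  0.923 -0.001]
 [ 0.923 -0.384  0.001]
 [ 0.    -0.001 -1.   ]]
wrist spot clip 0.6 [ 0.5125 -0.1761  0.0768]
wrist spot rest 0.9 [ 0.5215 -0.1751  0.0034]
wrist spot rest 0.45 [ 0.5151 -0.1765  0.0339]
wrist spot jaw_a 0.72 [ 0.5169 -0.1753  0.0364]
wrist spot jaw_a 0.64 [ 0.5173 -0.1739  0.0346]
wrist spot card_top 0.7 [ 0.2727 -0.2593  0.1247]
wrist spot stand 0.17 [ 6.861e-01 -3.170e-02 -4.000e-04]
scene spot clip 0.67 [ 0.5159 -0.1711  0.0732]
scene spot card_top 0.7 [ 0.2775 -0.2602  0.1227]
scene spot card_top 0.69 [0.5283 0.11   0.119 ]
scene spot card_top 0.69 [ 0.528   0.1111 -0.0027]
```

View pics/w7.png

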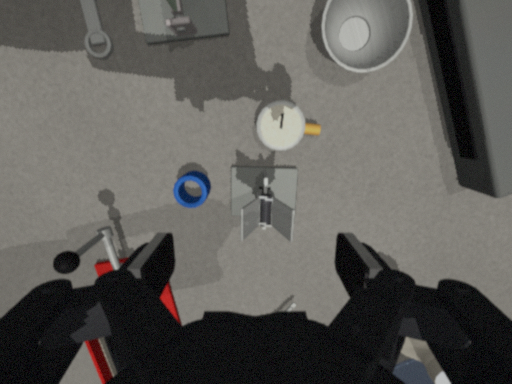

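The rest is now square to the image. The clip hinge is at (265,207) and the handle ends are at columns about 243 and 294. I'll compute the lateral offset from these pixels.

```bash
python3 - <<'E'
from h import *
c=r.get_calibration("wrist");K=np.array(c["K"]);T=np.array(c["world_from_camera"])
s=r.sense();R=np.array(s["orientation"]);p=np.array(s["ee_pos"])
print(K[0,0],T[:3,3])
for u,v,z in [(265,193,.075),(265,225,.075),(265,208,.075),(243,241,.12),(294,241,.12),(264,183,.06),(232,166,.01),(297,168,.01)]:
    d=T[:3,:3]@np.linalg.inv(K)@[u,v,1];P=T[:3,3]+d*(z-T[2,3])/d[2]
    print(u,v,z,np.round(P,4),"tool",np.round(R.T@(P-p),4))
for P in [(.517,-.1725,.075),(.517,-.1725,.06)]: print(proj("wrist",P))
E
```

```text
270.7572211762935 [ 0.54627916 -0.07359767  0.3674015 ]
265 193 0.075 [ 0.5253 -0.1553  0.075 ] tool [-0.0169  0.0121  0.1485]
265 225 0.075 [ 0.5109 -0.1912  0.075 ] tool [-0.0555  0.0125  0.1485]
265 208 0.075 [ 0.5187 -0.1719  0.075 ] tool [-0.0347  0.0123  0.1485]
243 241 0.12 [ 0.4896 -0.1807  0.12  ] tool [-0.0539 -0.0112  0.1035]
294 241 0.12 [ 0.5368 -0.2001  0.12  ] tool [-0.0539  0.0398  0.1035]
264 183 0.06 [ 0.5277 -0.1478  0.06  ] tool [-0.009   0.0115  0.1635]
232 166 0.01 [ 0.4938 -0.1219  0.01  ] tool [ 0.0021 -0.0297  0.2135]
297 168 0.01 [ 0.5732 -0.1576  0.01  ] tool [-0.0007  0.0572  0.2135]
[263.84372186 209.01699307]
[263.42555427 204.85293316]
```

Call:
{"method": "arm_command", "body": {
  "steps": [-0.15, -1.3, 0, 0, 8.5, 0, -1.3, 0, 0, 8.5, 0, -1.2, 0, 0, 8.5, 0, 0, -2.5, 0, 8.5, 0, 0, -2.5, 0, 8.5, 0, 0, -2.5, 0, 8.5, 0, 0, -2.5, 0, 8.5, 0, 0, -1.5, 0, 8.5, 0, 0, -0.9, 0, 8.5, 0, 0, -0.5, 0, 8.5, 0, 0, 0, 0, 8.5, 0, 0, 0, 0, 8.5]
}}

```text
time_s: 16.5
ee_pos: [0.5194, -0.1743, 0.0951]
orientation: [[0.382, 0.924, 0.001], [0.924, -0.382, -0.0], [-0.0, 0.001, -1.0]]
contact_force: [0.3, -0.4, 0.2]
gripper_width: 0.085
grip_force: 0.0
```

```bash
python3 - <<'E'
from h import *
s=r.sense();print(s["time_s"],s["ee_pos"],np.round(s["orientation"],3),s["contact_force"])
T,im=shot("wrist","w8.png"); a=im[130:,90:430,::-1]
T,im=shot("scene","s8.png"); b=im[120:250,170:300,::-1]
b=cv2.resize(b,(254,254),interpolation=cv2.INTER_CUBIC)
cv2.imwrite("pics/c8.png",cv2.resize(np.hstack([a,b]),None,fx=1.3,fy=1.3))
E
```

```text
16.5 [ 0.51937991 -0.17434154  0.09506695] [[ 0.382  0.924  0.001]
 [ 0.924 -0.382 -0.   ]
 [-0.     0.001 -1.   ]] [ 0.32694981 -0.43092961  0.24996697]
```

View pics/c8.png

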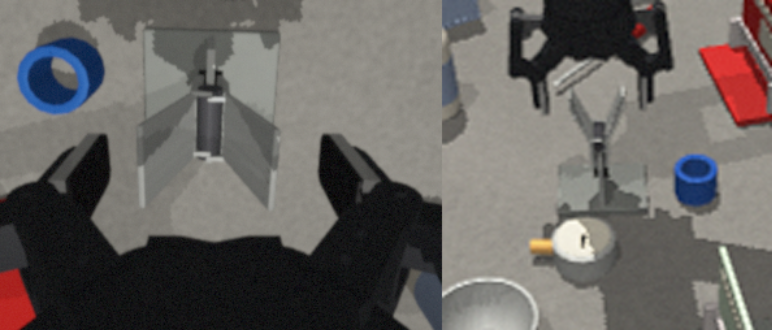

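The fingers straddle both handle ends (columns 138 and 278, finger faces at 108 and 320), well centred. Now I squeeze.

Call:
{"method": "arm_command", "body": {
  "steps": [0, 0, 0, 0, 6, 0, 0, 0, 0, 5.3, 0, 0, 0, 0, 4.7, 0, 0, 0, 0, 4, 0, 0, 0, 0, 3.5, 0, 0, 0, 0, 3, 0, 0, 0, 0, 2.5, 0, 0, 0, 0, 2, 0, 0, 0, 0, 2, 0, 0, 0, 0, 2, 0, 0, 0, 0, 2],
  "newtons": 50
}}

```text
time_s: 17.52
ee_pos: [0.5195, -0.1739, 0.0954]
orientation: [[0.382, 0.924, 0.001], [0.924, -0.382, -0.0], [0.0, 0.001, -1.0]]
contact_force: [-1.6, 0.7, 7.9]
gripper_width: 0.0206
grip_force: 11.7
```

```bash
python3 - <<'E'
from h import *
s=r.sense();print(s["time_s"],s["ee_pos"],s["contact_force"],s["gripper_width"],s["grip_force"])
T,im=shot("wrist","w9.png"); a=im[130:,90:430,::-1]; find("wrist",T,["clip","jaw_a","jaw_b"])
T,im=shot("scene","s9.png"); b=im[120:250,170:300,::-1]; find("scene",T,["clip","jaw_a","jaw_b"])
b=cv2.resize(b,(254,254),interpolation=cv2.INTER_CUBIC)
cv2.imwrite("pics/c9.png",cv2.resize(np.hstack([a,b]),None,fx=1.3,fy=1.3))
E
```

```text
17.5167 [ 0.51949107 -0.17394991  0.09542337] [-1.63665568  0.68170079  7.94774907] 0.02059617173172463 11.673848982900381
wrist spot clip 0.64 [ 0.515  -0.1765  0.0669]
wrist spot jaw_a 0.8 [ 0.5257 -0.1797  0.0228]
wrist spot jaw_a 0.62 [ 0.5022 -0.17    0.0296]
wrist spot jaw_b 0.8 [ 0.5257 -0.1797  0.0228]
wrist spot jaw_b 0.62 [ 0.5022 -0.17    0.0296]
scene spot clip 0.54 [ 0.5153 -0.1699  0.0644]
scene spot jaw_a 0.72 [ 0.5308 -0.1756  0.0266]
scene spot jaw_a 0.55 [ 0.5013 -0.1629  0.0311]
scene spot jaw_b 0.72 [ 0.5308 -0.1756  0.0266]
scene spot jaw_b 0.55 [ 0.5013 -0.1629  0.0311]
```

View pics/c9.png

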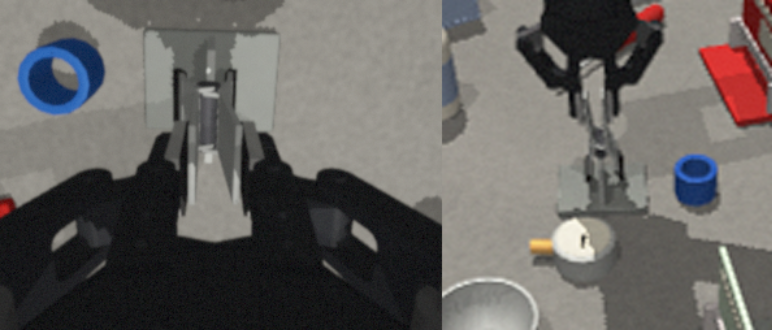

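The clip is squeezed with its jaws spread about 31 mm, and it has settled about 9 mm down onto the fin top. I'll firm up the grip, then lift.

Call:
{"method": "arm_command", "body": {
  "steps": [0, 0, 0.1, 0, 1, 0, 0, 0.1, 0, 0.5, 0, 0, 0.1, 0, 0.5, 0, 0, 0, 0, 0.5, 0, 0, 0.5, 0, 0.5, 0, 0, 1, 0, 0.5, 0, 0, 1, 0, 0.5, 0, 0, 1, 0, 0.5],
  "newtons": 50
}}

```text
time_s: 18.58
ee_pos: [0.5191, -0.1738, 0.1338]
orientation: [[0.382, 0.924, 0.0], [0.924, -0.382, -0.0], [0.0, 0.0, -1.0]]
contact_force: [0.2, 0.4, -1.6]
gripper_width: 0.0161
grip_force: 48.6
```

```bash
python3 - <<'E'
from h import *
s=r.sense();print(s["time_s"],s["ee_pos"],s["contact_force"],s["gripper_width"],s["grip_force"])
T,im=shot("wrist","w10.png"); find("wrist",T,["clip","jaw_a"])
T,im=shot("scene","s10.png"); find("scene",T,["clip","jaw_a"])
E
```

```text
18.5833 [ 0.51913576 -0.1738255   0.13375673] [ 0.15487187  0.35062625 -1.58840994] 0.01614441923135377 48.555216025561094
wrist spot clip 0.96 [ 0.5142 -0.1764  0.1052]
wrist spot jaw_a 0.72 [ 0.5249 -0.1796  0.065 ]
wrist spot jaw_a 0.65 [ 0.5041 -0.1663  0.067 ]
scene spot clip 0.5 [ 0.5183 -0.1722  0.1042]
scene spot clip 0.35 [ 0.5189 -0.1733  0.0013]
scene spot jaw_a 0.74 [ 0.5316 -0.1792  0.0623]
scene spot jaw_a 0.56 [ 0.5012 -0.1634  0.0701]
```

Call:
{"method": "arm_command", "body": {
  "steps": [0, 0, 2, 0, 0.5, 0, 0, 2.5, 0, 0.5, 0, 1, 2.5, 0, 0.5, 0, 2, 2, 0, 0.5, 0.1, 2, 0, 0.01, 0.5, 0.1, 2, 0, 0.01, 0.5, 0.1, 2.5, 0, 0.01, 0.5, 0.1, 2.5, 0, 0.01, 0.5, 0.1, 2.5, 0, 0.01, 0.5, 0.1, 2.5, 0, 0.01, 0.5, 0.1, 2.5, 0, 0.01, 0.5, 0.1, 2, 0, 0.01, 0.5]
}}

```text
time_s: 19.88
ee_pos: [0.5264, 0.0429, 0.2219]
orientation: [[0.306, 0.952, -0.001], [0.952, -0.306, 0.0], [-0.0, -0.001, -1.0]]
contact_force: [0.1, -0.6, -0.3]
gripper_width: 0.0165
grip_force: 48.8
```

Call:
{"method": "arm_command", "body": {
  "steps": [0.1, 2, 0, 0.01, 0.5, 0.1, 2, 0, 0, 0.5, 0, 1, 0, 0, 0.5, 0, 0, 0, 0, 0.5, 0, 0, 0, 0, 0.5, 0, 0, 0, 0, 0.5]
}}

```text
time_s: 20.38
ee_pos: [0.5287, 0.0905, 0.2223]
orientation: [[0.298, 0.955, -0.001], [0.955, -0.298, -0.0], [-0.001, -0.0, -1.0]]
contact_force: [0.1, 0.3, -1.3]
gripper_width: 0.0161
grip_force: 48.8
```

```bash
python3 - <<'E'
from h import *
s=r.sense();print(s["time_s"],s["ee_pos"],np.round(s["orientation"],3),s["gripper_width"],s["grip_force"])
T,im=shot("wrist","w11.png"); find("wrist",T,["clip","jaw_a","card_top","stand"])
a=im[100:,90:430,::-1]
T,im=shot("scene","s11.png"); find("scene",T,["clip","jaw_a","card_top","stand"])
b=cv2.resize(im[170:340,220:360,::-1],(234,284),interpolation=cv2.INTER_CUBIC)
cv2.imwrite("pics/c11.png",cv2.resize(np.hstack([a,b]),None,fx=1.35,fy=1.35))
T,im=shot("top","t11.png"); find("top",T,["clip","jaw_a","card_top","stand"])
E
```

```text
20.3833 [0.52869505 0.0904717  0.22225464] [[ 0.298  0.955 -0.001]
 [ 0.955 -0.298 -0.   ]
 [-0.001 -0.    -1.   ]] 0.016092141083634597 48.80795404314995
wrist spot clip 0.68 [ 0.5731 -0.099   0.0007]
wrist spot clip 0.59 [0.5228 0.091  0.1929]
wrist spot jaw_a 0.75 [0.5354 0.0856 0.1514]
wrist spot jaw_a 0.64 [0.5164 0.0963 0.1585]
wrist spot jaw_a 0.43 [ 0.6886 -0.0318 -0.0012]
wrist spot card_top 0.67 [0.531  0.1099 0.125 ]
wrist spot stand 0.84 [ 0.5232  0.1103 -0.0009]
wrist spot stand 0.67 [0.5243 0.0923 0.1921]
wrist spot stand 0.63 [ 0.4337 -0.131   0.0023]
scene spot clip 0.67 [0.5265 0.0925 0.1922]
scene spot jaw_a 0.89 [0.5411 0.0871 0.1548]
scene spot jaw_a 0.77 [0.5125 0.0968 0.1594]
scene spot card_top 0.81 [0.5276 0.1103 0.1234]
scene spot stand 0.89 [5.243e-01 1.098e-01 3.000e-04]
scene spot stand 0.59 [0.5273 0.0921 0.1917]
scene spot stand 0.4 [ 0.2731 -0.2609  0.    ]
top spot jaw_a 0.34 [ 6.882e-01 -3.120e-02 -6.000e-04]
top spot card_top 0.57 [ 0.2744 -0.2598  0.1197]
top spot card_top 0.49 [0.5615 0.234  0.0344]
top spot stand 0.86 [ 0.2756 -0.2645  0.0012]
top spot stand 0.7 [0.5304 0.1104 0.0036]
```

View pics/c11.png

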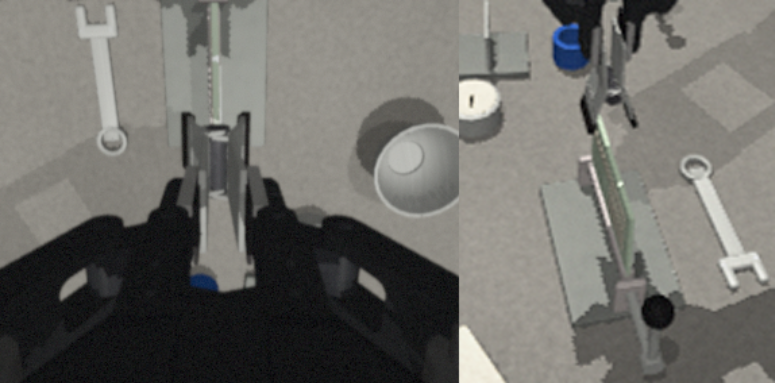

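In the crop, the jaws (columns 185 and 243) are centred on the card (column 214). I need about 18.5 mm along the card to its middle, then down. I'll do part of the descent and re-check.

Call:
{"method": "arm_command", "body": {
  "steps": [0.25, 0.9, 0, 0, 0.5, 0.25, 0.9, 0, 0, 0.5, 0, 0, -1, 0, 0.5, 0, 0, -1, 0, 0.5, 0, 0, 0, 0, 0.5, 0, 0, 0, 0, 0.5]
}}

```text
time_s: 21.63
ee_pos: [0.5329, 0.1091, 0.2011]
orientation: [[0.297, 0.955, -0.003], [0.955, -0.297, -0.001], [-0.001, -0.003, -1.0]]
contact_force: [0.5, -0.9, -0.2]
gripper_width: 0.0166
grip_force: 48.8
```

```bash
python3 - <<'E'
from h import *
s=r.sense();print(s["time_s"],s["ee_pos"],s["gripper_width"],s["grip_force"])
T,im=shot("wrist","w12.png"); find("wrist",T,["clip","jaw_a","card_top"])
a=im[60:344,90:430,::-1]
T,im=shot("scene","s12.png"); find("scene",T,["clip","jaw_a","card_top","lever_knob","lever_hinge"])
b=cv2.resize(im[170:340,220:360,::-1],(234,284),interpolation=cv2.INTER_CUBIC)
cv2.imwrite("pics/c12.png",cv2.resize(np.hstack([a,b]),None,fx=1.35,fy=1.35))
E
```

```text
21.6333 [0.53293883 0.10913614 0.20113289] 0.01662858636321138 48.793446365743876
wrist spot clip 0.75 [0.5301 0.1079 0.1729]
wrist spot clip 0.21 [0.5226 0.1091 0.0009]
wrist spot jaw_a 0.82 [0.5142 0.1136 0.1345]
wrist spot jaw_a 0.7 [0.5398 0.1028 0.1329]
wrist spot jaw_a 0.43 [ 0.419   0.1284 -0.0026]
wrist spot card_top 0.67 [0.5289 0.1111 0.1258]
scene spot clip 0.73 [0.5335 0.1116 0.1698]
scene spot jaw_a 0.76 [0.5511 0.107  0.1355]
scene spot jaw_a 0.7 [0.5181 0.1151 0.1386]
scene spot jaw_a 0.27 [0.5682 0.2321 0.1079]
scene spot card_top 0.92 [0.5259 0.1096 0.1225]
scene spot lever_knob 0.63 [0.5708 0.2336 0.1076]
scene spot lever_knob 0.41 [0.5277 0.1089 0.1222]
scene spot lever_hinge 0.91 [0.5673 0.2384 0.037 ]
```

View pics/c12.png

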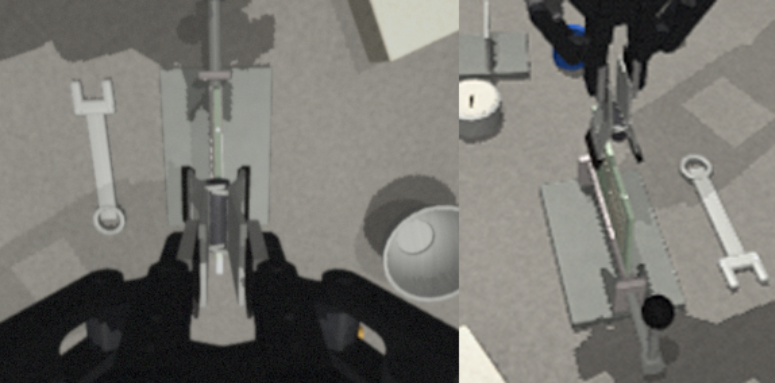

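The card (column 218) sits between the jaws (187 and 243), about centred. I'll finish the descent, slowly.

Call:
{"method": "arm_command", "body": {
  "steps": [0, 0, -0.5, 0, 0.5, 0, 0, -0.5, 0, 0.5, 0, 0, -0.5, 0, 0.5, 0, 0, -0.5, 0, 0.5, 0, 0, -0.5, 0, 0.5, 0, 0, 0, 0, 0.5, 0, 0, 0, 0, 0.5, 0, 0, 0, 0, 0.5]
}}

```text
time_s: 22.8
ee_pos: [0.534, 0.1093, 0.1775]
orientation: [[0.297, 0.955, -0.0], [0.955, -0.297, 0.0], [0.0, -0.0, -1.0]]
contact_force: [0.1, -0.6, 0.1]
gripper_width: 0.0163
grip_force: 48.8
```

```bash
python3 - <<'E'
from h import *
s=r.sense();print(s["time_s"],s["ee_pos"],s["contact_force"],s["gripper_width"],s["grip_force"])
T,im=shot("wrist","w13.png"); find("wrist",T,["clip","jaw_a","card_top"])
a=im[60:344,170:340,::-1]
T,im=shot("scene","s13.png"); find("scene",T,["clip","jaw_a","card_top","lever_knob"])
b=cv2.resize(im[190:310,240:330,::-1],(213,284),interpolation=cv2.INTER_CUBIC)
T,im=shot("top","t13.png"); find("top",T,["lever_knob","lever_hinge"])
cv2.imwrite("pics/c13.png",cv2.resize(np.hstack([a,b]),None,fx=2,fy=2,interpolation=cv2.INTER_CUBIC))
E
```

```text
22.8 [0.53400981 0.10928802 0.17750359] [ 0.05041188 -0.64565014  0.06304833] 0.01631408137693512 48.79293953999877
wrist spot clip 0.68 [ 7.110e-01  2.062e-01 -1.000e-04]
wrist spot clip 0.57 [0.5269 0.108  0.1491]
wrist spot jaw_a 0.96 [0.5154 0.1129 0.1122]
wrist spot jaw_a 0.88 [0.541  0.1009 0.1064]
scene spot clip 0.73 [0.5316 0.1111 0.148 ]
scene spot jaw_a 0.72 [0.5492 0.1063 0.1101]
scene spot jaw_a 0.63 [0.5171 0.1149 0.1133]
scene spot jaw_a 0.25 [0.5656 0.2349 0.1108]
scene spot card_top 0.64 [0.5287 0.1128 0.1199]
scene spot lever_knob 0.57 [0.5676 0.2329 0.1081]
top spot lever_knob 0.68 [ 0.3055 -0.1315  0.1071]
top spot lever_knob 0.59 [0.5637 0.2372 0.1091]
top spot lever_knob 0.42 [ 0.4313 -0.1239  0.0014]
top spot lever_hinge 0.62 [ 0.3061 -0.1342  0.034 ]
top spot lever_hinge 0.54 [0.5636 0.2325 0.035 ]
```

View pics/c13.png

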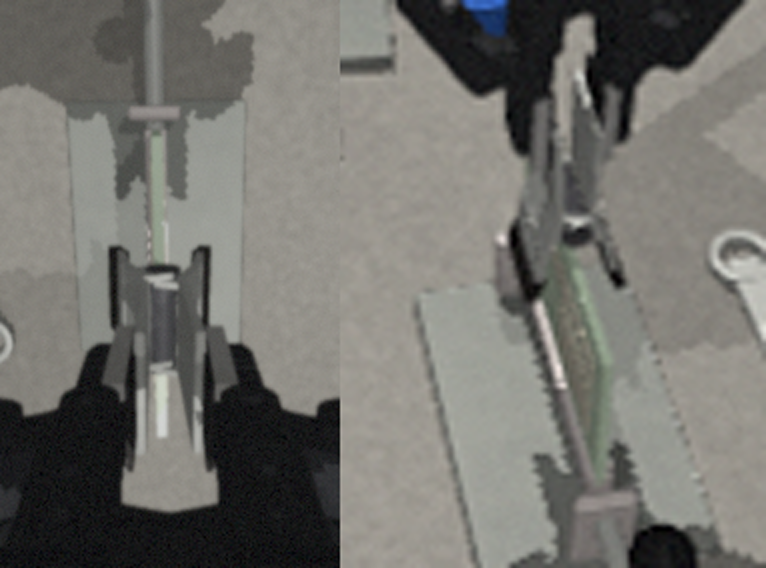

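The jaws (crop columns 117 and 203) straddle the card (column 160), about 15 mm below its edge. There is no contact force, the grip is firm and the card is upright, so I'm handing in.

```bash
python3 -c "
from cell import r
print(r.sign_off())"
```

```text
the job is handed in; nothing more can be done
None
```

I handed the job in with the card upright and the clip held squeezed open astride the middle of its top edge. The jaws are about 15 mm below the edge and not touching the card; the judging result was not reported back.

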